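# Emergency-stop check on the repair bench

## Robot

A 7-joint arm with a two-finger parallel gripper is mounted at the origin on the work surface. World frame = base frame: x ahead of the robot, y to its left, z up, the work surface at z = 0. Lengths are in m, angles in rad, forces in N, time in s.
With the tool pointing down it reaches from about 0.425 to 0.875 m from the base axis. Payload 9.9 kg.
Tool frame: the origin (TCP) lies midway between the tips of the shut fingers; the grasp point (between the pads) lies 19 mm behind it; z points along the fingers, x is the direction in which the jaws open and shut, and the axes are right-handed (so a half turn about z gives the same grasp; the last joint's range is limited). The gripper opens to 85 mm and grips with 20 to 120 N. Pads are 22 mm wide; open, the fingers measure 114 mm over their backs; the gripper's body (76 mm by 85 mm) begins 54 mm behind the grasp point. The pads swing forward as they close: fully open they stand 13 mm farther back than shut.
Start: joints at [-1.279, 0.576, 0.025, 1.437, -0.015, 1.129, -0.057], TCP at [0.248, 0.628, 0.231] pointing down, gripper open.
Joint ranges: [-2.76, 2.76], [-0.34, 2.15], [-1.52, 1.57], [0.19, 2.46], [-1.09, 4.23], [0.17, 1.99], [-2.82, 2.82]. Speed limits (rad/s): [2.22, 2.22, 3.01, 3.01, 3.14, 3.14, 3.14].

## Interface

Orientations are given as a rotation vector (axis times angle).
In Python, from station import * gives the robot as it stands. The module is installed in compiled form; this text tells all that it offers.
- The arm moves only by the tool jog_arm, never from a script. Its argument "increments" is a list of rows, each a list of 3 entries, a list of its own where there are three numbers: the turn, a rotation vector about the tool's x, y, z in degrees, then the shift along the tool's x, y, z in mm, then the opening, from 0 (shut) to 1 (fully open). In form: [[[rx, ry, rz], [x, y, z], jaw], ...]. A call has 1 to 5 rows; each row is the pose to reach, as a shift and turn from the pose commanded when the call began, along the tool's axes at that moment; what a row does not reach only later rows make up. A row lasts 1/12 s, in which the tool goes at most 41.7 mm and 7.16 degrees, less where a joint would pass 70% of its speed; a pose out of reach is approached as far as the arm can. A call with a gripper value outside its range is refused whole. The fingers move at their own pace and stop on an object; the grip force is fixed at half the most. Time passes only in rows, so rows that repeat a pose let the fingers close. It gives the time, the measured TCP pose, the force and the opening at its end, in the units of the state.
- get_state(): the state, without advancing time (a new reading comes with each control period).
- get_image(name): name is "scene" or "top"; returns (picture, depth): 400x640x3 uint8, red, green, blue; 400x640 float32, m along the optical axis (not along the pixel's ray), 0 where there is no reading.
- camera_info(name): a dict with "camera_matrix" (3x3 intrinsics, pixels), "world_to_cam" (4x4, takes a point from world to camera coordinates). Camera axes: x right, y up, looking along -z (the intrinsics and any distortion apply to the point x, -y, -z); pixel columns grow to the right and rows downward; lengths in m; the calibration is good to about 2 mm. A picture is of the moment at which its call begins. camera_info takes no time and is no camera call.
- job_done(): hands the job in, once; it reports no verdict.
The state is a dict: "t": time; "joints": joint angles; "qd": joint speeds; "effort": joint torques, N m; "eef_pos": TCP position; "tool_rot": TCP orientation; "contact_force": force on the tool from outside, world axes, zero at the start; "ft_torque": the same for the moment, N m; "width": finger opening in m.
Only numpy, scipy, OpenCV 4.12 (cv2) and the standard library are available. Lean on these libraries where they do the work, as an engineer would, in place of code of your own. Each camera call takes 0.05 s, during which the arm holds its last target.

## Task

Check the bench's emergency stop: press the red mushroom button down until it latches, and take the hand off so that it stays in by itself. Then put a fingertip in a valley of its rim and push one lobe round clockwise, without gripping the button, until it jumps out again, let it turn back, and finally press the green button on the same box to switch the bench back on and let it come out. Pick nothing up, and leave the tools and parts lying around where they are.

Things in the scene. Friction and masses are not known exactly. Their poses are not given: they have to be found in the camera images.
- station: The box that carries both buttons, screwed to the bench: grey with a flat yellow top, 84 x 180 mm, 56 mm high; origin at the centre of its underside, y along its length. The red button's axis is at y = -45 mm, the green one's at y = +52 mm (x = 0). A black collar 42 mm across and 9 mm high stands under the red button; nothing else stands on the yellow top.
- stop_top (a point): Centre of the crown of the red mushroom stop button: an upright dome 48 mm across with three round lobes at its rim (each 22 mm wide, reaching 36 mm from the axis) and three valleys between them that a fingertip fits into. z up; x points along lobe0 and turns with the button. Crown 102 mm above the bench when out; lobe tops 2 to 3 mm below the crown; flanks upright; underside 24 mm below the crown.
- lobe0 (a point): top of lobe0 of the red button, at the lobe's middle, 25 mm from the button's axis (the lobe is 22 mm wide there), 21 mm above the button's underside; turns with the button
- lobe1 (a point): the same for lobe1, 120 degrees counter-clockwise (seen from above) from lobe0
- lobe2 (a point): the same for lobe2, 240 degrees counter-clockwise from lobe0
- stop_press (a joint): How far the red button is pushed in, m: 0 out, 0.012 hard stop. Sprung outward: it takes about 5 N at first and up to about 10 N near the end. It latches only when pushed past about 0.010 and then stays in by itself at about 0.0083; pushed less, it springs back out. Push it on to the hard stop (a force stop of about 15 to 20 N is safe).
- stop_twist (a joint): How far the red button is turned clockwise seen from above, rad: 0 at rest (it cannot turn the other way), 1.0 hard stop. Sprung back to 0 (0.03 N m at rest, 0.10 N m at 0.7 rad, so about 3 N at a lobe). When latched in, turning it to about 0.55 rad (0.7 to be sure) frees it: it jumps out and, once let go, turns back to 0.
- green_top (a point): centre of the top of the green push button, 28 mm across in a 44 mm steel ring, on the same box, 97 mm from the red button's axis; the top is 78 mm above the bench, pressed straight down. The ring is 12 mm high and the button stands 10 mm out of it
- green (a joint): how far the green button is pressed, m: 0 out, 0.006 fully in (5 N); springs back when let go
- flux_bottle: small amber bottle with a white cap, 34 mm across, 70 mm tall, loose, standing; origin at the centre of its underside
- solder_spool: solder spool standing on its flange, 56 mm across, 40 mm tall, loose; origin at the centre of its underside
- tweezers: steel tweezers lying flat, 120 mm long, 8 mm high, loose; origin at the middle of the underside, x along its length
- screwdriver: screwdriver with a blue handle lying flat, 170 mm long, loose; x along its length
- heatsink: finned aluminium heatsink 60 x 50 x 25 mm, loose; origin at the centre of its underside
- multimeter: dark handheld multimeter lying face up, 155 x 78 mm, 44 mm high over its dial, loose; origin at the centre of its underside

How it is judged:
By the outcome, as a careful person would: the job done as asked, in the order asked, and still so for the second after the job is handed in, with the robot touching nothing.
It also fails if it takes over 51 s, if anything falls off the work surface, if the arm or the gripper's body presses on something with over 40 N, if the wrist force passes 120 N, or if a joint passes its speed limit or range.

## Working session

There is one attempt and no reset: what is moved stays moved. The work goes in short steps, Python scripts to look and compute and a tool call to move; the robot and the scene stay as the last step left them, time stands still between calls to the robot, and variables do not carry over. Pictures are saved under pics/ and viewed, and the job is handed in when it is done.

Besides the shell and the picture viewer there is one more tool, called after "Call:" by a JSON object that holds its "api" and its "payload", one argument or row to a line. jog_arm: Moves the arm, as the interface text tells. Its arguments: {"type":"object","properties":{"increments":{"type":"array","items":{"type":"array"}}},"required":["increments"]}

```bash
mkdir -p pics
python3 - <<'E'
from station import *
import cv2, numpy as np
s=get_state()
for k,v in s.items(): print(k,np.round(v,4))
for n in ("scene","top"):
    im,d=get_image(n); ci=camera_info(n)
    cv2.imwrite(f"pics/{n}0.png",im[:,:,::-1]); np.savez(f"{n}0.npz",im=im,d=d)
    print(n,{k:np.round(v,4).tolist() if not isinstance(v,str) else v for k,v in ci.items()})
E
```

```text
t 0.0
joints [-1.2788  0.5765  0.0248  1.4379 -0.015   1.129  -0.0565]
qd [ 0.0007  0.0006 -0.0009 -0.0012 -0.0005  0.001  -0.0002]
effort [ 1.00000e-04 -7.65761e+01  2.25050e+00 -2.85980e+01  1.53000e-02
  1.25000e-02  0.00000e+00]
eef_pos [0.2476 0.6275 0.2304]
tool_rot [ 2.5964e+00  1.7668e+00 -2.1000e-03]
contact_force [-0.0604 -0.4725 -0.2551]
ft_torque [-0.0409 -0.0423  0.0142]
width 0.0855
scene {'camera_matrix': [[435.236, 0.0, 321.8697], [0.0, 435.236, 202.0238], [0.0, 0.0, 1.0]], 'world_to_cam': [[-0.4129, 0.9107, -0.0141, 0.2248], [-0.7458, -0.3292, 0.5792, 0.3552], [0.5228, 0.2496, 0.8151, -1.2205], [0.0, 0.0, 0.0, 1.0]]}
top {'camera_matrix': [[405.7737, 0.0, 315.9315], [0.0, 405.7737, 191.6965], [0.0, 0.0, 1.0]], 'world_to_cam': [[-0.0029, -0.9998, -0.0194, 0.0275], [0.9951, -0.0048, 0.0989, -0.5471], [-0.0989, -0.019, 0.9949, -0.8416], [0.0, 0.0, 0.0, 1.0]]}
```

View pics/scene0.png

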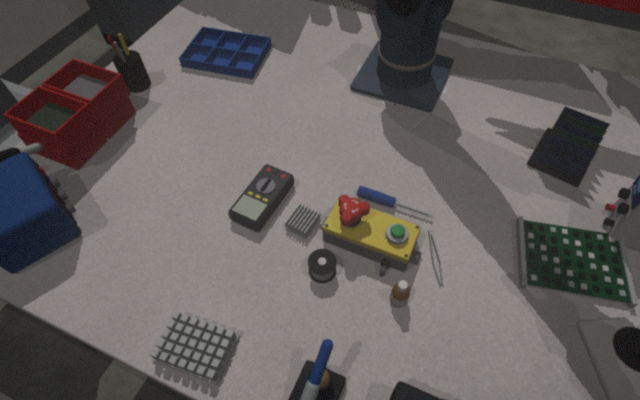

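View pics/top0.png

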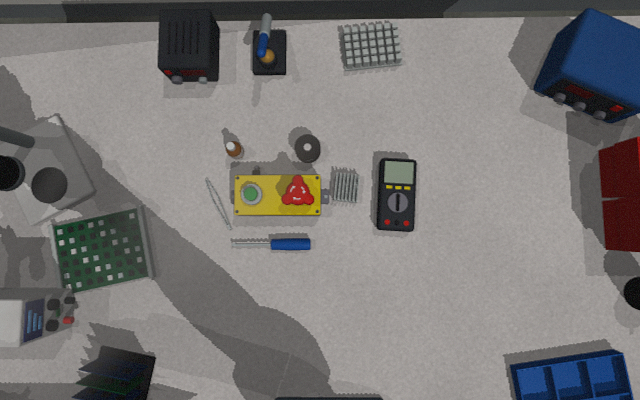

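The top view shows the station at about (277,195), with the red button near (297,192) and the green one near (251,194). Next I'll measure them.

```bash
cat > h.py <<'E'
import numpy as np, cv2
from station import camera_info
def ray(n,uv):
    ci=camera_info(n);K=np.array(ci["camera_matrix"]);T=np.array(ci["world_to_cam"])
    uv=np.atleast_2d(uv).astype(float)
    x=(uv[:,0]-K[0,2])/K[0,0];y=(uv[:,1]-K[1,2])/K[1,1]
    d=np.stack([x,-y,-np.ones_like(x)],1)
    R=T[:3,:3]; return -R.T@T[:3,3], d@R
def plane(n,uv,z):
    o,d=ray(n,uv); return o+d*((z-o[2])/d[:,2])[:,None]
def depthpts(n,uv,dep):
    o,d=ray(n,uv); return o+d*np.asarray(dep)[:,None]
def mask(im,kind):
    h=cv2.cvtColor(im,cv2.COLOR_RGB2HSV);H,S,V=[h[...,i].astype(int) for i in range(3)]
    if kind=="yellow": return (H>18)&(H<35)&(S>120)&(V>70)
    if kind=="red": return ((H<8)|(H>172))&(S>120)&(V>50)
    if kind=="green": return (H>40)&(H<90)&(S>80)&(V>50)
E
python3 - <<'E'
from h import *
Rg={"top":(225,330,165,225),"scene":(315,430,185,270)}
for n in ("top","scene"):
    f=np.load(n+"0.npz");im,d=f["im"],f["d"]
    a,b,c,e=Rg[n]
    win=np.zeros(im.shape[:2],bool);win[c:e,a:b]=1
    for k,z in (("yellow",.056),("red",.099),("green",.078)):
        m=mask(im,k)&win
        v,u=np.nonzero(m);uv=np.stack([u,v],1)
        P=plane(n,uv,z)
        print(n,k,len(u),"px c",uv.mean(0),"plane c",P.mean(0).round(4))
        r=cv2.minAreaRect((P[:,:2]*1000).astype(np.float32));print("  rect",np.round(r[0],1),np.round(r[1],1),round(r[2],1))
        dd=d[v,u];ok=dd>0
        Q=depthpts(n,uv[ok],dd[ok]);print("  depth med",np.median(Q,0).round(4),"z pct",np.percentile(Q[:,2],[2,50,98]).round(4))
    crop=im[c-15:e+15,a-15:b+15,::-1]
    cv2.imwrite(f"pics/{n}0c.png",cv2.resize(crop,None,fx=5.4,fy=5.4,interpolation=cv2.INTER_CUBIC))
E
```

```text
top yellow 2380 px c [276.10420168 195.20882353] plane c [0.5376 0.1075 0.056 ]
  rect [539.2 105.8] [178.8  81.4] 89.8
  depth med [0.5359 0.1117 0.0564] z pct [0.0526 0.0564 0.0597]
top red 551 px c [297.38294011 192.61343013] plane c [0.5385 0.0605 0.099 ]
  rect [544.7  60.2] [61.  57.4] 89.8
  depth med [0.5355 0.0609 0.1011] z pct [0.0944 0.1011 0.1045]
top green 129 px c [250.10852713 193.51162791] plane c [0.5392 0.1575 0.078 ]
  rect [539.2 157.7] [24.5 22.3] 89.7
  depth med [0.5384 0.1576 0.0783] z pct [0.0749 0.0783 0.0811]
scene yellow 2203 px c [373.47980027 232.04993191] plane c [0.5484 0.1141 0.056 ]
  rect [541.6 107. ] [177.6  86.9] 89.8
  depth med [0.5551 0.1154 0.0565] z pct [0.0523 0.0565 0.0594]
scene red 512 px c [351.18359375 208.60742188] plane c [0.5424 0.0628 0.099 ]
  rect [540.7  68.9] [70.7 57.1] 28.9
  depth med [0.5407 0.0629 0.1007] z pct [0.0878 0.1007 0.1041]
scene green 123 px c [397.23577236 230.32520325] plane c [0.54  0.158 0.078]
  rect [540.2 157.6] [25.3 23. ] 19.1
  depth med [0.5408 0.1579 0.0785] z pct [0.076  0.0785 0.0811]
```

View pics/top0c.png

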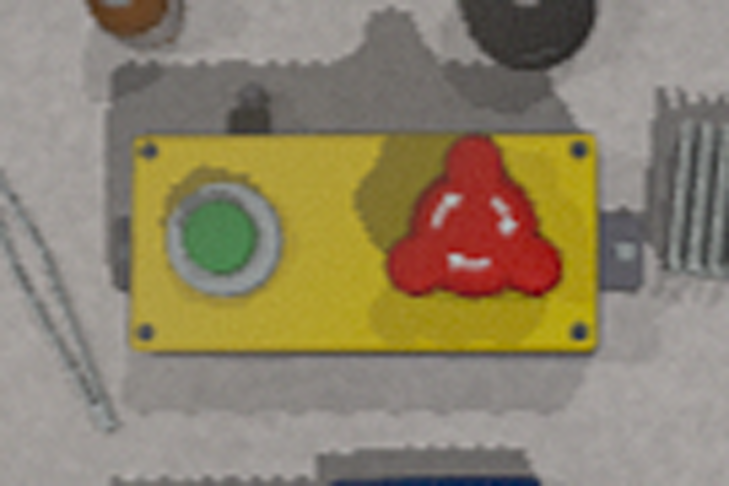

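View pics/scene0c.png

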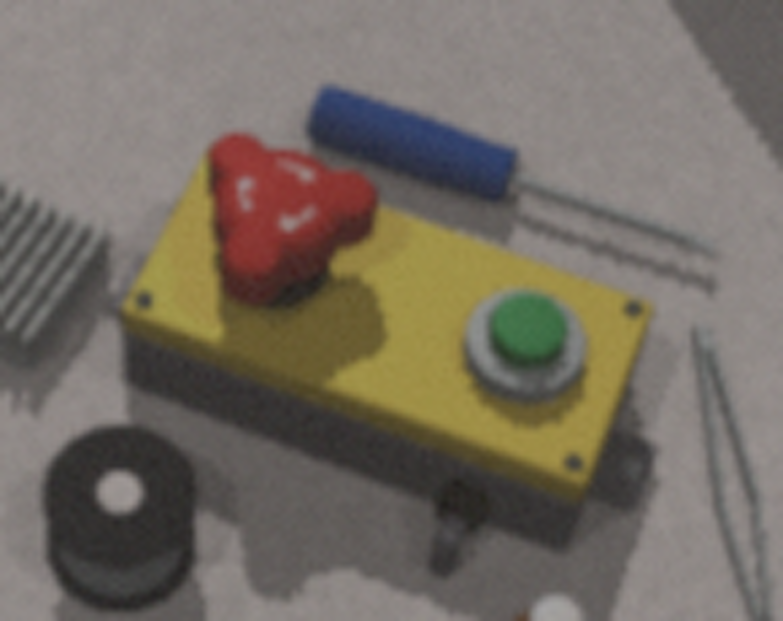

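```bash
cat > g.py <<'E'
import sys
from station import get_state
import numpy as np
from scipy.spatial.transform import Rotation as R
def inc(p,yaw):
    """increment (tool axes, deg / mm) to TCP p with tool x at yaw (deg), pointing down"""
    s=get_state();R0=R.from_rotvec(s["tool_rot"]);
    y=np.radians(yaw);Rt=R.from_matrix(np.array([[np.cos(y),np.sin(y),0],[np.sin(y),-np.cos(y),0],[0,0,-1]]))
    print("t",round(s["t"],2),"pos",np.round(s["eef_pos"],4),"yaw",round(float(np.degrees(np.arctan2(*R0.as_matrix()[[1,0],0]))),1),"F",np.round(s["contact_force"],1),"w",round(float(s["width"]),4))
    print("turn",np.round((R0.inv()*Rt).as_rotvec(degrees=True),1),"shift",np.round(1000*R0.inv().apply(np.array(p)-s["eef_pos"]),1))
if __name__=="__main__": a=list(map(float,sys.argv[1:])); inc(a[:3],a[3])
E
python3 g.py 0.5395 0.0608 0.15 -10
python3 - <<'E'
# lobe directions from top view red mask (angle of centroid of far pixels), about the axis
from h import *
for n,win in (("top",(225,330,165,225)),("scene",(315,430,185,270))):
    f=np.load(n+"0.npz");im=f["im"];a,b,c,e=win
    m=mask(im,"red");w=np.zeros_like(m);w[c:e,a:b]=1;v,u=np.nonzero(m&w)
    P=plane(n,np.stack([u,v],1),.097)[:,:2];q=P-[.5395,.0608]
    r=np.hypot(*q.T);an=np.degrees(np.arctan2(q[:,1],q[:,0]))
    for c0 in (0,120,-120):
        k=(r>26)&(abs((an-c0+180)%360-180)<35);print(n,c0,k.sum(),round(float(((an[k]-c0+180)%360-180).mean()),1),r[k].max().round(4) if 0 else round(float(r[k].max()),4)) if k.any() else 0
    k=r>.026;d=(an[k]*3);print(" phase",np.degrees(np.arctan2(np.sin(np.radians(d)).mean(),np.cos(np.radians(d)).mean()))/3)
E
```

```text
t 0.1 pos [0.2476 0.6275 0.2305] yaw 68.5 F [1.  0.7 0.3] w 0.0855
turn [ 0.1  0.1 78.5] shift [-419.9  479.5   81.2]
 phase -0.2724075457175098
 phase 1.444711353618981
```

Call:
{"api": "jog_arm", "payload": {
  "increments": [
    [[0,0,4],[-21,24,2],0],
    [[0,0,9],[-46,53,6],0],
    [[0,0,14],[-72,82,10],0],
    [[0,0,19],[-98,112,14],0],
    [[0,0,24],[-124,142,18],0]
  ]
}}

```text
t: 0.52
eef_pos: [0.3347, 0.4586, 0.2129]
tool_rot: [2.91, 1.183, -0.001]
contact_force: [1.4, 0.3, 0.2]
width: 0.0258
```

```bash
python3 g.py 0.5395 0.0608 0.15 -10
```

```text
t 0.52 pos [0.3347 0.4586 0.2129] yaw 44.2 F [1.4 0.3 0.2] w 0.0258
turn [ 0.   0.  54.2] shift [-130.7  427.9   63. ]
```

Tracking is tight, so I'll keep going.

Call:
{"api": "jog_arm", "payload": {
  "increments": [
    [[0,0,5],[-11,36,4],0],
    [[0,0,10],[-22,72,8],0],
    [[0,0,15],[-33,108,12],0],
    [[0,0,20],[-44,144,16],0],
    [[0,0,25],[-55,180,20],0]
  ]
}}

```text
t: 0.93
eef_pos: [0.4215, 0.2917, 0.1931]
tool_rot: [3.097, 0.525, -0.0]
contact_force: [0.9, -0.5, -0.3]
width: 0.0002
```

```bash
python3 g.py 0.5395 0.0608 0.15 -10
```

```text
t 0.93 pos [0.4215 0.2917 0.1931] yaw 19.2 F [ 0.9 -0.5 -0.3] w 0.0002
turn [ 0.   0.  29.2] shift [ 35.4 256.9  43.1]
```

Call:
{"api": "jog_arm", "payload": {
  "increments": [
    [[0,0,5],[5,36,4],0],
    [[0,0,10],[10,72,8],0],
    [[0,0,15],[15,108,12],0],
    [[0,0,20],[20,144,16],0],
    [[0,0,24],[24,180,20],0]
  ]
}}

```text
t: 1.35
eef_pos: [0.5043, 0.1302, 0.173]
tool_rot: [3.139, -0.131, -0.0]
contact_force: [1.0, 0.5, 0.1]
width: 0.0001
```

```bash
python3 g.py 0.5395 0.0608 0.14 -10
```

```text
t 1.35 pos [0.5043 0.1302 0.173 ] yaw -4.8 F [1.  0.5 0.1] w 0.0001
turn [0.  0.  5.2] shift [40.9 66.2 33. ]
```

Call:
{"api": "jog_arm", "payload": {
  "increments": [
    [[0,0,2],[15,25,10],0],
    [[0,0,4],[30,48,20],0],
    [[0,0,5],[38,62,28],0],
    [[0,0,5.2],[41,66.2,33],0],
    [[0,0,5.2],[41,66.2,33],0]
  ]
}}

```text
t: 1.77
eef_pos: [0.5391, 0.0612, 0.1392]
tool_rot: [3.129, -0.27, -0.003]
contact_force: [-0.6, 0.9, 0.2]
width: -0.0001
```

```bash
python3 g.py 0.5395 0.0608 0.10 -10
python3 - <<'E'
from station import *
import cv2
for n in ("scene","top"):
    im,d=get_image(n)
    c=im[130:260,270:430] if n=="scene" else im[130:260,220:380]
    cv2.imwrite(f"pics/{n}1.png",cv2.resize(c[:,:,::-1],None,fx=4.5,fy=4.5,interpolation=cv2.INTER_CUBIC))
E
```

```text
t 1.77 pos [0.5391 0.0612 0.1392] yaw -9.8 F [-0.6  0.9  0.2] w -0.0001
turn [0.1 0.1 0.2] shift [ 0.5  0.3 39.2]
```

View pics/scene1.png

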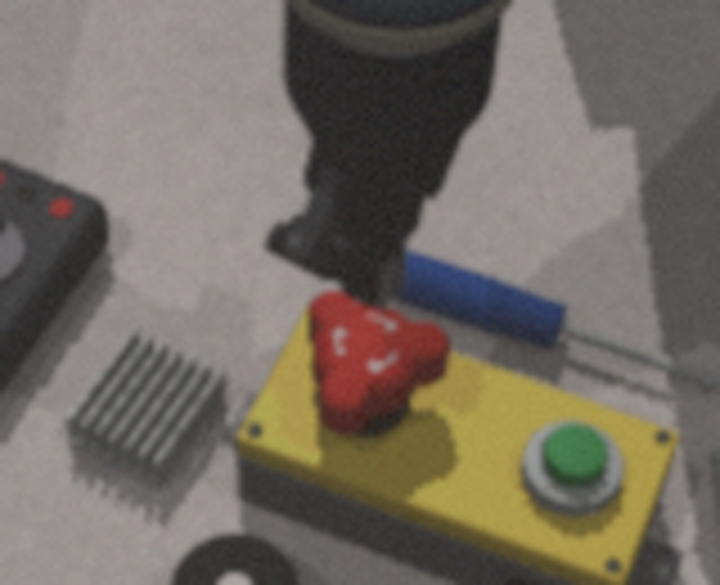

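View pics/top1.png

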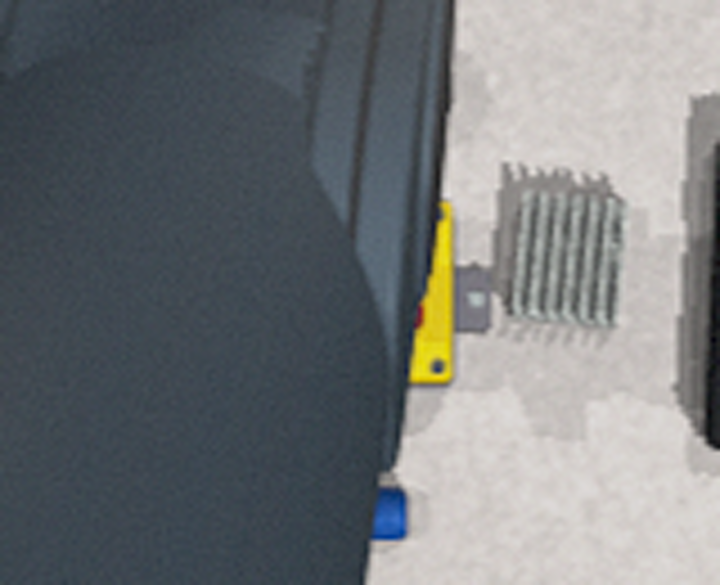

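The shut fingers hang above the red button. A knuckle sticks out at about (285,240) in the crop. I'll measure the hand's outline by height from the depth image.

Run:
```python
from h import *
from station import *
from scipy.spatial.transform import Rotation as R
im,d=get_image("scene");s=get_state()
v,u=np.mgrid[130:230,290:400];v=v.ravel();u=u.ravel();dd=d[v,u];ok=dd>0
P=depthpts("scene",np.stack([u,v],1)[ok],dd[ok])
q=R.from_rotvec(s["tool_rot"]).inv().apply(P-s["eef_pos"])*1000
rgb=im[v,u][ok].max(1)
for a in range(-100,30,8):
    k=(-q[:,2]<=-a+4)&(-q[:,2]>-a-4)&(abs(q[:,0])<90)&(abs(q[:,1])<60)&(P[:,2]>.11)
    if k.sum()>2: print("behind",-a,k.sum(),"x",np.percentile(q[k,0],[3,50,97]).round(),"y",np.percentile(q[k,1],[3,50,97]).round())
```

```text
behind 100 93 x [11. 42. 53.] y [-20.  -5.   4.]
behind 92 164 x [-5. 55. 63.] y [-18.  -5.  10.]
behind 84 81 x [-15.  24.  61.] y [-18. -12.  10.]
behind 76 49 x [-12.  16.  51.] y [-17. -14. -10.]
behind 68 65 x [-34.  16.  43.] y [-17. -12.   2.]
behind 60 44 x [-37.  16.  39.] y [-14. -12.   8.]
behind 52 78 x [-31.  14.  31.] y [-13. -10.   7.]
behind 44 26 x [-12.   5.  19.] y [-13. -12.  -7.]
behind 36 9 x [-6. -1.  9.] y [-11. -10.  -8.]
behind 28 21 x [-6.  6. 13.] y [-11. -11.  -7.]
behind 20 27 x [-3.  7. 15.] y [-11.  -8.  -2.]
behind 12 32 x [-4. 10. 14.] y [-11.  -7.   6.]
behind 4 9 x [-5.  6.  8.] y [-11. -10.  -5.]
```

The fingers measure about ±14 mm in x and ±11 mm in y over the lowest 40 mm, so the valley plan fits. I'll press next.

Call:
{"api": "jog_arm", "payload": {
  "increments": [
    [[0,0,0],[0,0,12],0],
    [[0,0,0],[0,0,24],0],
    [[0,0,0],[0,0,30],0],
    [[0,0,0],[0,0,34],0],
    [[0,0,0],[0,0,37],0]
  ]
}}

```text
t: 2.33
eef_pos: [0.5393, 0.0634, 0.1033]
tool_rot: [-3.13, 0.264, 0.0]
contact_force: [-0.4, 0.6, 0.4]
width: 0.0001
```

Call:
{"api": "jog_arm", "payload": {
  "increments": [
    [[0,0,0],[0,0,1.5],0],
    [[0,0,0],[0,0,3],0],
    [[0,0,0],[0,0,4.5],0],
    [[0,0,0],[0,0,6],0],
    [[0,0,0],[0,0,6],0]
  ]
}}

```text
t: 2.75
eef_pos: [0.5395, 0.0631, 0.0981]
tool_rot: [-3.129, 0.266, -0.001]
contact_force: [-2.4, 2.1, 6.6]
width: 0.0001
```

Call:
{"api": "jog_arm", "payload": {
  "increments": [
    [[0,0,0],[0,0,1.5],0],
    [[0,0,0],[0,0,3],0],
    [[0,0,0],[0,0,4.5],0],
    [[0,0,0],[0,0,6],0],
    [[0,0,0],[0,0,6],0]
  ]
}}

```text
t: 3.17
eef_pos: [0.5395, 0.063, 0.092]
tool_rot: [-3.129, 0.266, -0.001]
contact_force: [-3.2, 2.6, 9.0]
width: -0.0001
```

Call:
{"api": "jog_arm", "payload": {
  "increments": [
    [[0,0,0],[0,0,0.7],0],
    [[0,0,0],[0,0,1.4],0],
    [[0,0,0],[0,0,2],0],
    [[0,0,0],[0,0,2],0]
  ]
}}

```text
t: 3.5
eef_pos: [0.5395, 0.063, 0.0901]
tool_rot: [-3.129, 0.266, -0.001]
contact_force: [-3.4, 2.6, 9.9]
width: -0.0002
```

Call:
{"api": "jog_arm", "payload": {
  "increments": [
    [[0,0,0],[0,0,0.5],0],
    [[0,0,0],[0,0,1],0],
    [[0,0,0],[0,0,1],0]
  ]
}}

```text
t: 3.75
eef_pos: [0.5396, 0.063, 0.0897]
tool_rot: [-3.129, 0.266, -0.001]
contact_force: [-4.3, 1.4, 14.7]
width: 0.0001
```

Call:
{"api": "jog_arm", "payload": {
  "increments": [
    [[0,0,0],[0,0,0.4],0],
    [[0,0,0],[0,0,0.4],0]
  ]
}}

```text
t: 3.92
eef_pos: [0.5396, 0.0631, 0.0897]
tool_rot: [-3.129, 0.266, -0.002]
contact_force: [-5.7, 1.2, 20.0]
width: -0.0001
```

Call:
{"api": "jog_arm", "payload": {
  "increments": [
    [[0,0,0],[0,0,-4],0],
    [[0,0,0],[0,0,-12],0],
    [[0,0,0],[0,0,-25],0],
    [[0,0,0],[0,0,-35],0],
    [[0,0,0],[0,0,-35],0]
  ]
}}

```text
t: 4.33
eef_pos: [0.5407, 0.0624, 0.125]
tool_rot: [-3.129, 0.267, -0.005]
contact_force: [0.1, -0.4, 0.8]
width: -0.0001
```

```bash
cat > look.py <<'E'
import sys
from station import *
from h import *
tag=sys.argv[1]
im,d=get_image("scene")
m=mask(im,"red");w=np.zeros_like(m);w[185:270,315:430]=1;v,u=np.nonzero(m&w);dd=d[v,u];ok=dd>0
Q=depthpts("scene",np.stack([u,v],1)[ok],dd[ok])
print("red z pct 50,80,90,95",np.percentile(Q[:,2],[50,80,90,95]).round(4),"n",len(u),"px",round(u.mean(),1),round(v.mean(),1))
c=im[130:260,270:430]
cv2.imwrite(f"pics/scene_{tag}.png",cv2.resize(c[:,:,::-1],None,fx=4.5,fy=4.5,interpolation=cv2.INTER_CUBIC))
E
python3 look.py a
python3 - <<'E'
from h import *
f=np.load("scene0.npz");im,d=f["im"],f["d"]
m=mask(im,"red");w=np.zeros_like(m);w[185:270,315:430]=1;v,u=np.nonzero(m&w);dd=d[v,u];ok=dd>0
Q=depthpts("scene",np.stack([u,v],1)[ok],dd[ok]);print("before",np.percentile(Q[:,2],[50,80,90,95]).round(4),u.mean(),v.mean())
E
python3 g.py 0.5395 0.0608 0.12 -10
```

```text
red z pct 50,80,90,95 [0.0922 0.0939 0.0947 0.0957] n 537 px 351.4 212.2
before [0.1007 0.1019 0.1026 0.1033] 351.18359375 208.607421875
t 4.38 pos [0.5403 0.0626 0.124 ] yaw -9.7 F [-0.2  0.8 -0.9] w -0.0002
turn [-0.1 -0.1  0.3] shift [-0.5  1.9  4. ]
```

View pics/scene_a.png

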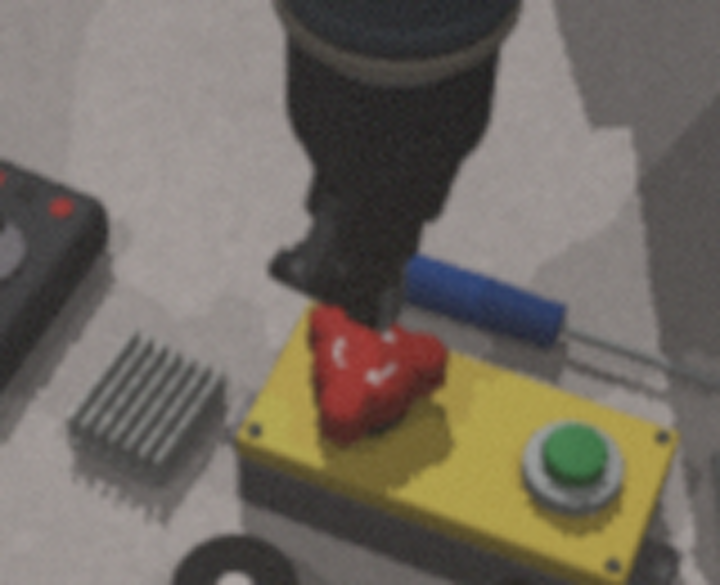

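The button dropped 8.3 mm and stays in with the hand off, so it has latched. Next I'll place the fingertip in the valley at −60°, beside lobe2.

```bash
cat > f.py <<'E'
import sys,numpy as np
from g import inc
C=np.array([.5395,.0608])
def finger(al,z,X=35.5,t=27):
    a=np.radians(al);e=np.array([np.cos(a),np.sin(a)]);n=np.array([-e[1],e[0]])
    p=C+X/1e3*e+t/1e3*n;y=(al+90+180)%360-180
    print("target",p.round(4),z,y);inc([*p,z],y)
finger(float(sys.argv[1]),float(sys.argv[2]))
E
python3 f.py 260 0.125; python3 f.py 260 0.075
```

```text
target [0.5599 0.0212] 0.125 -10.0
t 4.38 pos [0.5403 0.0626 0.124 ] yaw -9.7 F [-0.2  0.8 -0.9] w -0.0002
turn [-0.1 -0.1  0.3] shift [26.4 37.5 -0.9]
target [0.5599 0.0212] 0.075 -10.0
t 4.38 pos [0.5403 0.0626 0.124 ] yaw -9.7 F [-0.2  0.8 -0.9] w -0.0002
turn [-0.1 -0.1  0.3] shift [26.3 37.5 49.1]
```

Call:
{"api": "jog_arm", "payload": {
  "increments": [
    [[0,0,0],[10,14,-1],0],
    [[0,0,0],[20,28,-1],0],
    [[0,0,0.3],[26,37.5,0],0],
    [[0,0,0.3],[26.3,37.5,0],0],
    [[0,0,0.3],[26.3,37.5,0],0]
  ]
}}

```text
t: 4.8
eef_pos: [0.5587, 0.0208, 0.1224]
tool_rot: [3.129, -0.277, -0.001]
contact_force: [0.4, -0.3, -0.5]
width: 0.0002
```

```bash
python3 f.py 260 0.075
```

```text
target [0.5599 0.0212] 0.075 -10.0
t 4.8 pos [0.5587 0.0208 0.1224] yaw -10.1 F [ 0.4 -0.3 -0.5] w 0.0002
turn [ 0.   0.1 -0.1] shift [ 1.2 -0.6 47.4]
```

Call:
{"api": "jog_arm", "payload": {
  "increments": [
    [[0,0,0],[1,0,12],0],
    [[0,0,0],[1,0,24],0],
    [[0,0,0],[1,0,35],0],
    [[0,0,0],[1,0,45],0],
    [[0,0,0],[1,0,47],0]
  ]
}}

```text
t: 5.22
eef_pos: [0.5588, 0.0217, 0.074]
tool_rot: [3.13, -0.273, -0.004]
contact_force: [-1.3, -0.7, -0.8]
width: -0.0005
```

```bash
python3 look.py b; python3 f.py 260 0.075
```

```text
red z pct 50,80,90,95 [0.0921 0.0937 0.0944 0.0949] n 557 px 351.5 212.0
target [0.5599 0.0212] 0.075 -10.0
t 5.27 pos [0.559  0.0215 0.0745] yaw -10.0 F [ 0.1 -1.1  0.2] w -0.0004
turn [ 0.   0.1 -0. ] shift [ 1.   0.1 -0.5]
```

View pics/scene_b.png

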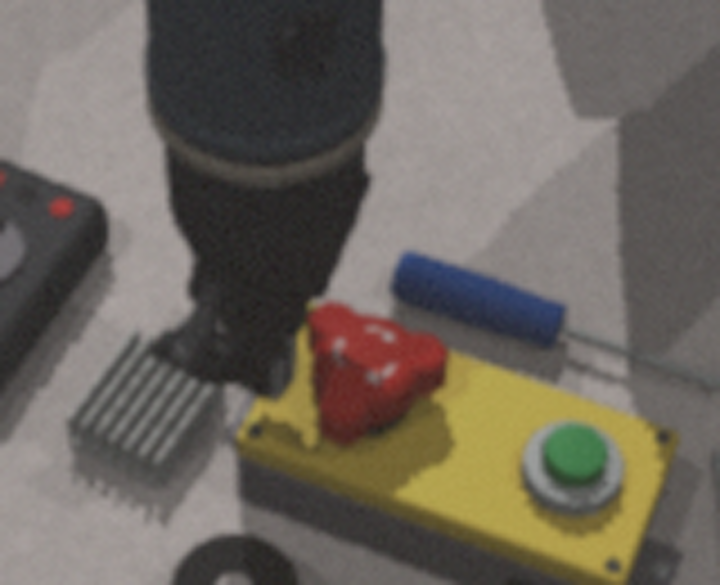

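The fingertip, at about (275,385) in the crop, stands in the valley on the −y side clear of the button. Now the clockwise sweep.

Call:
{"api": "jog_arm", "payload": {
  "increments": [
    [[0,0,4],[-2.5,1.8,0],0],
    [[0,0,8],[-5.2,3.4,0],0],
    [[0,0,12],[-8,4.8,0],0],
    [[0,0,16],[-10.8,6.1,0],0],
    [[0,0,20],[-13.8,7.1,0],0]
  ]
}}

```text
t: 5.68
eef_pos: [0.5453, 0.0164, 0.0764]
tool_rot: [-3.033, 0.819, -0.001]
contact_force: [-0.0, 0.5, -0.7]
width: -0.0002
```

```bash
python3 f.py 240 0.075
```

```text
target [0.5451 0.0166] 0.075 -30.0
t 5.68 pos [0.5453 0.0164 0.0764] yaw -30.2 F [-0.   0.5 -0.7] w -0.0002
turn [-0.  -0.  -0.2] shift [-0.2 -0.   1.4]
```

Call:
{"api": "jog_arm", "payload": {
  "increments": [
    [[0,0,4],[-2.5,1.8,0],0],
    [[0,0,8],[-5.2,3.4,0],0],
    [[0,0,12],[-8,4.8,0],0],
    [[0,0,16],[-10.8,6.1,0],0],
    [[0,0,20],[-13.8,7.1,0],0]
  ]
}}

```text
t: 6.1
eef_pos: [0.5305, 0.0167, 0.0766]
tool_rot: [-2.844, 1.334, -0.003]
contact_force: [1.6, -2.1, -0.7]
width: 0.0002
```

```bash
python3 f.py 220 0.075; python3 look.py c
```

```text
target [0.5297 0.0173] 0.075 -50.0
t 6.1 pos [0.5305 0.0167 0.0766] yaw -50.2 F [ 1.6 -2.1 -0.7] w 0.0002
turn [-0.1 -0.1 -0.2] shift [-1.   0.3  1.6]
red z pct 50,80,90,95 [0.0921 0.0938 0.0945 0.095 ] n 565 px 351.5 212.0
```

View pics/scene_c.png

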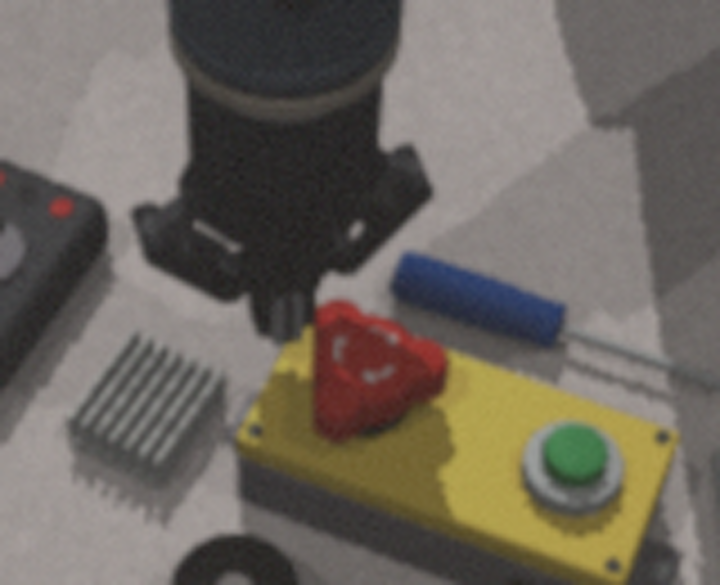

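Contact has only just begun and the lobe has barely moved. Going on.

Call:
{"api": "jog_arm", "payload": {
  "increments": [
    [[0,0,4],[-2.5,1.8,0],0],
    [[0,0,8],[-5.2,3.4,0],0],
    [[0,0,12],[-8,4.8,0],0],
    [[0,0,16],[-10.8,6.1,0],0],
    [[0,0,20],[-13.8,7.1,0],0]
  ]
}}

```text
t: 6.57
eef_pos: [0.516, 0.0223, 0.0766]
tool_rot: [-2.57, 1.806, -0.003]
contact_force: [-0.7, -3.9, 4.0]
width: -0.0003
```

```bash
python3 f.py 200 0.075; python3 look.py d
```

```text
target [0.5154 0.0233] 0.075 -70.0
t 6.57 pos [0.516  0.0223 0.0766] yaw -70.2 F [-0.7 -3.9  4. ] w -0.0003
turn [-0.1 -0.1 -0.2] shift [-1.2  0.3  1.6]
red z pct 50,80,90,95 [0.0924 0.094  0.0947 0.0953] n 549 px 351.1 212.5
```

View pics/scene_d.png

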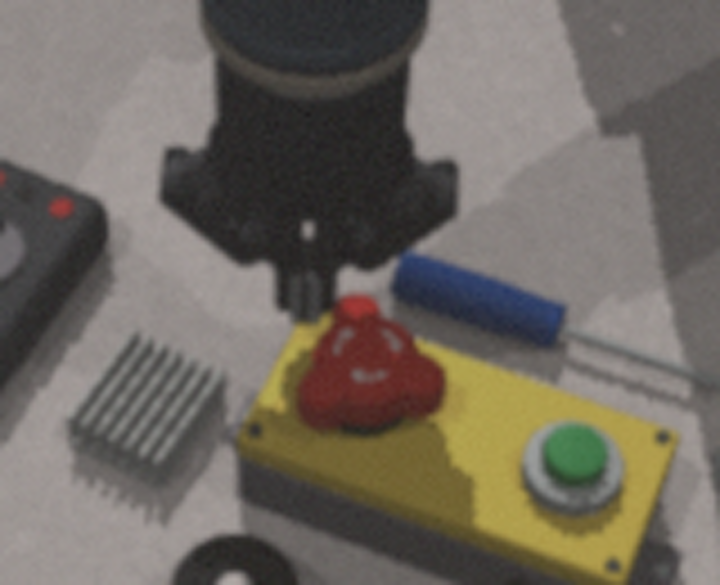

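It has turned by roughly 25° and is still latched. Continuing.

Call:
{"api": "jog_arm", "payload": {
  "increments": [
    [[0,0,3],[-1.9,1.4,0],0],
    [[0,0,6],[-3.9,2.6,0],0],
    [[0,0,9],[-5.9,3.8,0],0],
    [[0,0,12],[-8,4.8,0],0],
    [[0,0,12],[-8,4.8,0],0]
  ]
}}

```text
t: 7.03
eef_pos: [0.5082, 0.0283, 0.0765]
tool_rot: [2.37, -2.063, 0.002]
contact_force: [-0.5, -5.0, 7.2]
width: -0.0003
```

```bash
python3 f.py 188 0.075; python3 look.py e
```

```text
target [0.5081 0.0291] 0.075 -82.0
t 7.03 pos [0.5082 0.0283 0.0765] yaw -82.1 F [-0.5 -5.   7.2] w -0.0003
turn [-0.  -0.  -0.1] shift [-0.8 -0.   1.5]
red z pct 50,80,90,95 [0.0929 0.0945 0.0953 0.0959] n 541 px 350.8 212.4
```

View pics/scene_e.png

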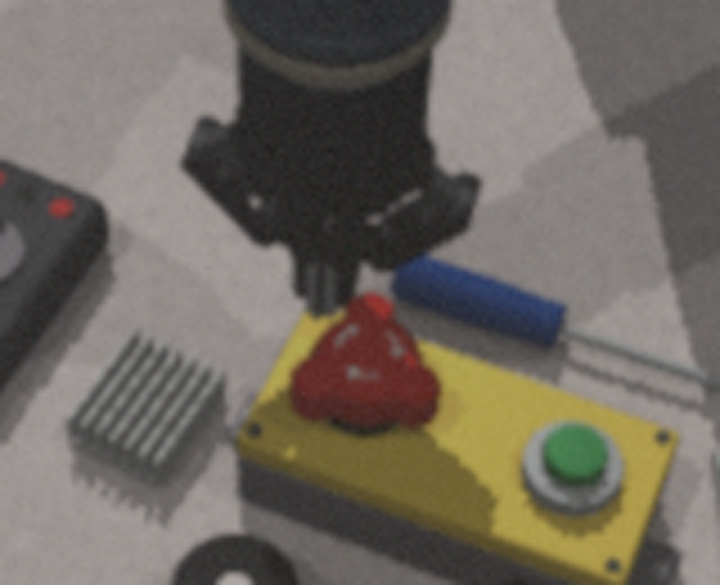

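```bash
cat > tw.py <<'E'
from h import *
from station import *
import sys
from scipy.ndimage import label
im,d=get_image("scene")
m=mask(im,"red");w=np.zeros_like(m);w[185:270,315:430]=1;v,u=np.nonzero(m&w);dd=d[v,u];ok=dd>0
uv=np.stack([u,v],1)[ok]
Q=depthpts("scene",uv,dd[ok]);top=np.percentile(Q[:,2],90)
k=Q[:,2]>top-.008
q=Q[k,:2]-[.5395,.0608];r=np.hypot(*q.T);an=np.arctan2(q[:,1],q[:,0]);f=(r>.027)
print("top z",top.round(4),"phase(deg, mod 120)",np.degrees(np.angle(np.exp(3j*an[f]).mean()))/3,"n",f.sum())
for c in np.arange(-180,180,20):
    kk=f&(np.degrees(an)>=c)&(np.degrees(an)<c+20);print(int(c),kk.sum(),end="; ")
E
python3 tw.py
```

```text
top z 0.0954 phase(deg, mod 120) -41.19831502007175 n 95
-180 12; -160 6; -140 0; -120 0; -100 0; -80 0; -60 9; -40 25; -20 1; 0 0; 20 0; 40 2; 60 27; 80 13; 100 0; 120 0; 140 0; 160 0;
```

The twist is about 41° (0.72 rad), so it should be free. The finger feels 7 N upward, so friction on the flank is holding the button down. I'll ease the finger up with it.

Call:
{"api": "jog_arm", "payload": {
  "increments": [
    [[0,0,0],[0,0,-1.5],0],
    [[0,0,0],[0,0,-3],0],
    [[0,0,0],[0,0,-4.5],0],
    [[0,0,0],[0,0,-6],0],
    [[0,0,0],[0,0,-6],0]
  ]
}}

```text
t: 7.55
eef_pos: [0.5086, 0.0279, 0.0827]
tool_rot: [-2.373, 2.059, -0.002]
contact_force: [-0.7, -4.7, 5.5]
width: 0.0005
```

```bash
python3 tw.py;python3 f.py 188 0.075; python3 look.py f
```

```text
top z 0.1014 phase(deg, mod 120) -39.66555142639978 n 88
-180 12; -160 9; -140 0; -120 0; -100 0; -80 0; -60 6; -40 22; -20 2; 0 0; 20 0; 40 2; 60 24; 80 11; 100 0; 120 0; 140 0; 160 0; target [0.5081 0.0291] 0.075 -82.0
t 7.6 pos [0.5086 0.0279 0.0827] yaw -81.9 F [-0.8 -4.7  4.8] w -0.0
turn [-0.1 -0.1  0.1] shift [-1.3  0.3  7.7]
red z pct 50,80,90,95 [0.0989 0.1006 0.1014 0.1018] n 551 px 351.2 210.7
```

View pics/scene_f.png

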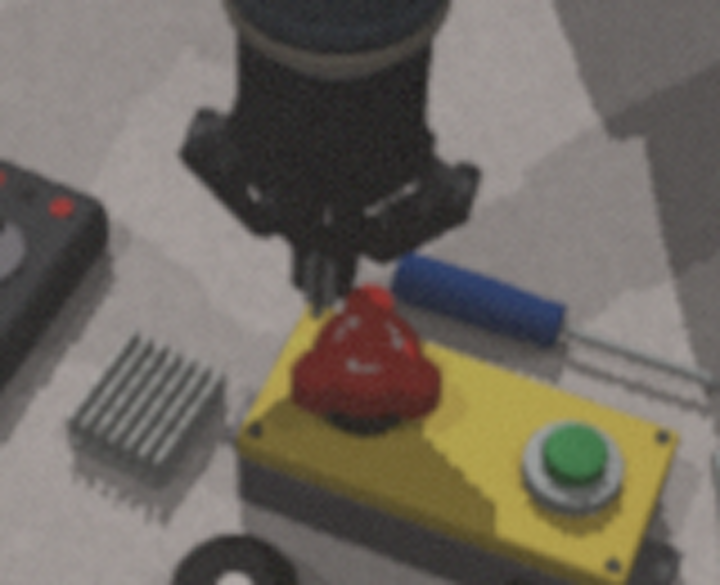

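The button rises with the finger and is nearly out. 2.5 mm more, then I'll let it turn back by swinging the finger counter-clockwise.

Call:
{"api": "jog_arm", "payload": {
  "increments": [
    [[0,0,0],[0,0,-1],0],
    [[0,0,0],[0,0,-2],0],
    [[0,0,0],[0,0,-2.5],0],
    [[0,0,0],[0,0,-2.5],0]
  ]
}}

```text
t: 7.98
eef_pos: [0.508, 0.0288, 0.0845]
tool_rot: [2.371, -2.061, 0.0]
contact_force: [-1.8, -4.9, 2.5]
width: -0.0002
```

```bash
python3 tw.py;python3 f.py 188 0.085
```

```text
top z 0.1029 phase(deg, mod 120) -42.3356666131431 n 96
-180 13; -160 8; -140 0; -120 0; -100 0; -80 0; -60 8; -40 22; -20 2; 0 0; 20 0; 40 4; 60 27; 80 11; 100 0; 120 0; 140 0; 160 1; target [0.5081 0.0291] 0.085 -82.0
t 8.03 pos [0.508  0.0288 0.0844] yaw -82.0 F [-1.3 -5.   3.9] w -0.0002
turn [ 0. -0. -0.] shift [-0.3 -0.2 -0.6]
```

The crown is back at its original height. I'll swing the finger back.

Call:
{"api": "jog_arm", "payload": {
  "increments": [
    [[0,0,-5],[3,-2.5,0],0],
    [[0,0,-10],[5.8,-5.2,0],0],
    [[0,0,-15],[8.3,-8.2,0],0],
    [[0,0,-20],[10.5,-11.4,0],0],
    [[0,0,-25],[12.5,-14.7,0],0]
  ]
}}

```text
t: 8.45
eef_pos: [0.5247, 0.0187, 0.0844]
tool_rot: [-2.764, 1.493, -0.0]
contact_force: [0.1, -3.7, 2.9]
width: 0.0
```

```bash
python3 tw.py;python3 f.py 213 0.085
```

```text
top z 0.1029 phase(deg, mod 120) -15.943810086287455 n 103
-180 0; -160 7; -140 11; -120 0; -100 0; -80 0; -60 0; -40 12; -20 28; 0 6; 20 0; 40 0; 60 1; 80 20; 100 17; 120 1; 140 0; 160 0; target [0.5244 0.0188] 0.085 -57.0
t 8.5 pos [0.5256 0.0183 0.0847] yaw -56.4 F [ 1.2 -3.6  2.4] w 0.0001
turn [-0.1 -0.1  0.6] shift [-1.1  0.7 -0.4]
```

Call:
{"api": "jog_arm", "payload": {
  "increments": [
    [[0,0,-5],[3,-2.5,0],0],
    [[0,0,-10],[5.8,-5.2,0],0],
    [[0,0,-15],[8.3,-8.2,0],0],
    [[0,0,-20],[10.5,-11.4,0],0],
    [[0,0,-25],[12.5,-14.7,0],0]
  ]
}}

```text
t: 8.92
eef_pos: [0.5434, 0.0174, 0.0842]
tool_rot: [-3.02, 0.862, 0.002]
contact_force: [-0.4, -0.4, -0.5]
width: -0.0003
```

```bash
python3 tw.py;python3 f.py 248 0.085
```

```text
top z 0.1029 phase(deg, mod 120) 0.3434197718756408 n 109
-180 0; -160 1; -140 11; -120 11; -100 0; -80 0; -60 0; -40 0; -20 19; 0 28; 20 2; 40 0; 60 0; 80 1; 100 22; 120 14; 140 0; 160 0; target [0.5512 0.0178] 0.085 -22.0
t 8.97 pos [0.5443 0.0174 0.0843] yaw -31.5 F [ 0.9 -0.1  0. ] w -0.0005
turn [-0.1  0.  -9.5] shift [ 5.7 -4.  -0.7]
```

The button is at rest (phase 0°, crown 0.103) and the finger is free. Next I'll raise the hand and go over to the green button.

Call:
{"api": "jog_arm", "payload": {
  "increments": [
    [[0,0,-5],[3,-2.5,0],0],
    [[0,0,-8],[5,-4.2,-2],0],
    [[0,0,-8],[5,-4.2,-20],0],
    [[0,0,-8],[5,-4.2,-40],0],
    [[0,0,-8],[5,-4.2,-48],0]
  ]
}}

```text
t: 9.38
eef_pos: [0.5504, 0.0179, 0.134]
tool_rot: [-3.07, 0.658, -0.001]
contact_force: [0.6, -0.5, -0.1]
width: 0.0002
```

```bash
python3 g.py 0.5395 0.1578 0.13 -22; python3 tw.py
```

```text
t 9.38 pos [0.5504 0.0179 0.134 ] yaw -24.2 F [ 0.6 -0.5 -0.1] w 0.0002
turn [-0.1 -0.  -2.2] shift [ -67.3 -123.1    4.1]
top z 0.1029 phase(deg, mod 120) 0.18278685439538386 n 98
-180 0; -160 0; -140 7; -120 9; -100 0; -80 0; -60 0; -40 0; -20 18; 0 24; 20 3; 40 0; 60 0; 80 2; 100 20; 120 15; 140 0; 160 0;
```

Call:
{"api": "jog_arm", "payload": {
  "increments": [
    [[0,0,0],[-18,-32,0],0],
    [[0,0,0],[-36,-64,0],0],
    [[0,0,0],[-54,-96,2],0],
    [[0,0,0],[-66,-120,4],0],
    [[0,0,0],[-67.3,-123.1,4],0]
  ]
}}

```text
t: 9.85
eef_pos: [0.5368, 0.1644, 0.1267]
tool_rot: [-3.073, 0.644, 0.005]
contact_force: [-1.0, 0.2, 0.2]
width: -0.0
```

Call:
{"api": "jog_arm", "payload": {
  "increments": [
    [[0,0,0],[0,0,0],0]
  ]
}}

```text
t: 9.93
eef_pos: [0.5375, 0.1599, 0.1272]
tool_rot: [-3.074, 0.649, 0.003]
contact_force: [0.1, -0.9, -0.7]
width: -0.0001
```

```bash
python3 g.py 0.5395 0.1578 0.08 -24
```

```text
t 9.93 pos [0.5375 0.1599 0.1272] yaw -23.8 F [ 0.1 -0.9 -0.7] w -0.0001
turn [0.  0.1 0.2] shift [ 2.7  1.1 47.2]
```

Call:
{"api": "jog_arm", "payload": {
  "increments": [
    [[0,0,0],[1.5,0.5,12],0],
    [[0,0,0],[1.5,0.5,24],0],
    [[0,0,0],[1.5,0.5,34],0],
    [[0,0,0],[1.5,0.5,42],0],
    [[0,0,0],[1.5,0.5,45],0]
  ]
}}

```text
t: 10.35
eef_pos: [0.5392, 0.1548, 0.082]
tool_rot: [3.071, -0.656, -0.002]
contact_force: [-1.0, -0.1, -0.0]
width: -0.0002
```

```bash
python3 g.py 0.5395 0.1578 0.08 -24
```

```text
t 10.35 pos [0.5392 0.1548 0.082 ] yaw -24.1 F [-1.  -0.1 -0. ] w -0.0002
turn [ 0.1  0.1 -0.1] shift [-1.  -2.8  2. ]
```

Call:
{"api": "jog_arm", "payload": {
  "increments": [
    [[0,0,0],[-0.5,-2,0],0],
    [[0,0,0],[-0.5,-2,2],0],
    [[0,0,0],[-0.5,-2,4],0],
    [[0,0,0],[-0.5,-2,6],0],
    [[0,0,0],[-0.5,-2,7],0]
  ]
}}

```text
t: 10.77
eef_pos: [0.5405, 0.158, 0.0766]
tool_rot: [-3.072, 0.654, -0.001]
contact_force: [-0.7, -0.3, 2.5]
width: -0.0001
```

Call:
{"api": "jog_arm", "payload": {
  "increments": [
    [[0,0,0],[0,0,1],0],
    [[0,0,0],[0,0,2],0],
    [[0,0,0],[0,0,3],0],
    [[0,0,0],[0,0,3],0]
  ]
}}

```text
t: 11.1
eef_pos: [0.5405, 0.158, 0.0735]
tool_rot: [-3.072, 0.654, -0.001]
contact_force: [0.0, -0.0, 3.4]
width: 0.0002
```

Call:
{"api": "jog_arm", "payload": {
  "increments": [
    [[0,0,0],[0,0,0.7],0],
    [[0,0,0],[0,0,1.4],0],
    [[0,0,0],[0,0,2],0],
    [[0,0,0],[0,0,2],0]
  ]
}}

```text
t: 11.43
eef_pos: [0.5406, 0.158, 0.0721]
tool_rot: [-3.072, 0.654, -0.001]
contact_force: [-1.9, 0.3, 11.7]
width: -0.0002
```

Fully in: it stopped at 0.0721 with 11.7 N. Now I'll lift off and retreat.

Call:
{"api": "jog_arm", "payload": {
  "increments": [
    [[0,0,0],[0,0,0],0],
    [[0,0,0],[0,0,-4],0],
    [[0,0,0],[0,0,-14],0],
    [[0,0,0],[0,0,-34],0],
    [[0,0,0],[0,0,-54],0]
  ]
}}

```text
t: 11.85
eef_pos: [0.5391, 0.1574, 0.1256]
tool_rot: [3.071, -0.654, -0.004]
contact_force: [0.4, 0.3, 0.1]
width: 0.0002
```

Call:
{"api": "jog_arm", "payload": {
  "increments": [
    [[0,0,0],[0,0,-25],0],
    [[0,0,0],[-15,-25,-50],0],
    [[0,0,0],[-30,-50,-60],0],
    [[0,0,0],[-45,-75,-60],0],
    [[0,0,0],[-60,-100,-60],0]
  ]
}}

```text
t: 12.27
eef_pos: [0.5257, 0.2748, 0.1867]
tool_rot: [-3.072, 0.655, -0.001]
contact_force: [0.6, 0.6, -1.1]
width: 0.0001
```

Call:
{"api": "jog_arm", "payload": {
  "increments": [
    [[0,0,0],[-10,-30,0],0],
    [[0,0,0],[-20,-60,0],0],
    [[0,0,0],[-25,-75,0],0],
    [[0,0,0],[-25,-75,0],0],
    [[0,0,0],[-25,-75,0],0]
  ]
}}

```text
t: 12.68
eef_pos: [0.533, 0.3527, 0.185]
tool_rot: [3.072, -0.651, -0.001]
contact_force: [-0.6, 0.5, -0.8]
width: -0.0002
```

```bash
python3 tw.py
python3 - <<'E'
from h import *
from station import *
s=get_state();print("\n",s["t"],s["eef_pos"],s["contact_force"],np.abs(s["qd"]).max())
for n,wn in (("top",(225,330,165,225)),("scene",(375,425,210,255))):
    im,d=get_image(n);a,b,c,e=wn
    m=mask(im,"green");w=np.zeros_like(m);w[c:e,a:b]=1;v,u=np.nonzero(m&w);dd=d[v,u];ok=dd>0
    f=np.load(n+"0.npz");d0=f["d"][v,u]
    print(n,"green n",len(u),"z",np.median(depthpts(n,np.stack([u,v],1)[ok],dd[ok])[:,2]) if ok.any() else None,"depth change",np.median((dd-d0)[ok]) if ok.any() else None)
    cv2.imwrite(f"pics/{n}_end.png",im[:,:,::-1])
E
```

```text
top z 0.1028 phase(deg, mod 120) 0.06566237074840041 n 102
-180 0; -160 1; -140 10; -120 10; -100 0; -80 0; -60 0; -40 0; -20 20; 0 28; 20 0; 40 0; 60 0; 80 2; 100 18; 120 13; 140 0; 160 0; 
 12.7333 [0.53345403 0.35134501 0.18524381] [-0.34270323  0.37122551  0.31177611] 0.018796033537285352
top green n 126 z 0.07850145895124461 depth change 0.00018543005
scene green n 120 z 0.0786908548000268 depth change -0.000102847815
```

View pics/top_end.png

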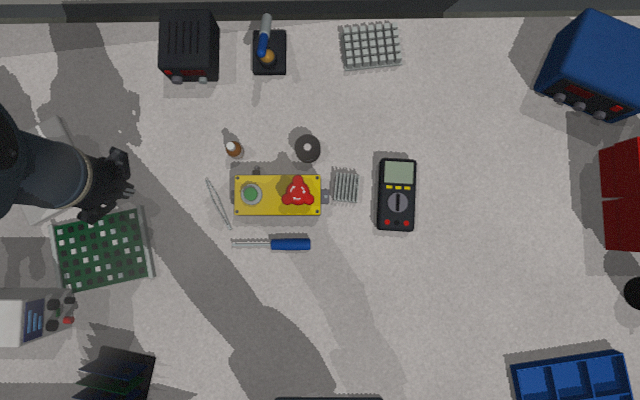

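View pics/scene_end.png

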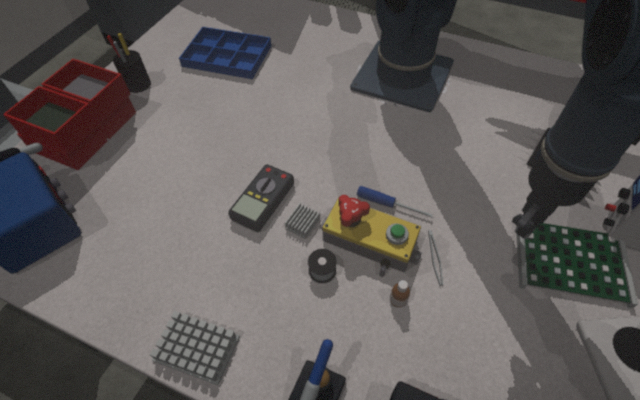

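Both views show the button out and unturned (top view, about (297,190)), the green button out (about (251,194)), every loose item where it was, and the hand clear. I'm handing it in.

```bash
python3 -c "
from station import *
print(job_done())"
```

```text
the job is handed in; nothing more can be done
None
```

The emergency-stop check is done in the order asked and handed in at about 12.9 s of the 51 s allowed; the hand-in gave no verdict.

- **Press:** I pushed the red button to its hard stop with shut fingers (20 N). With the hand off it stayed in, about 8 mm down.
- **Turn:** I put the shut fingertips in the valley at about −60° and pushed lobe2 clockwise without gripping. The button turned about 41° (0.72 rad).
- **Release:** It did not visibly jump out. It was already past its release angle, but the finger felt about 7 N upward, so I think friction on the lobe was holding it down. I eased the finger up about 8 mm and the button rose with it to its original height. Swinging the finger back then let it turn to rest.
- **Green button:** I pressed it to its stop, about 6 mm down at 11.7 N, and lifted off.

**Last checks:**
- **Red button:** crown at 0.103 m, as at the start, and turned 0.1°.
- **Green button:** top at 0.0785 m, within 0.2 mm of its first depth reading.
- **Loose items:** none look moved in either view.
- **Hand:** about 0.2 m clear of the box, reading under 1 N.

No check failed, but TCP readings scattered by 1 to 2 mm just after moves, and by up to about 5 mm right after the fast move to the green button.

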